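# Lock the rocker of a cross stage with its pin

## Robot

A 6-joint arm with a two-finger parallel gripper is mounted at the origin on a cart in front of the work surface, level with it; the furniture and walls round the work are solid. World frame = base frame: x ahead of the robot, y to its left, z up, the work surface at z = 0. Lengths are in m, angles in degrees, forces in N, time in s.
With the tool pointing down it reaches from about 0.275 to 0.75 m from the base axis. Payload 10.2 kg.
Tool frame: the origin (TCP) lies at the very end of the fingers, on their centre line; the grasp point (between the pads) lies 19 mm behind it; z points along the fingers, y is the direction in which the jaws open and shut (so a half turn about z gives the same grasp; the last joint's range is limited). The gripper opens to 85 mm and grips with 20 to 120 N. Pads are 22 mm wide; open, the fingers measure 114 mm over their backs; the gripper's body (76 mm by 85 mm) begins 54 mm behind the grasp point. The pads swing forward as they close: fully open they stand 13 mm farther back than shut.
Start: joints at [-83.675, 17.928, 85.812, -0, 76.261, -12.8], TCP at [0.172, -0.496, 0.231] pointing down, gripper open.
Joint ranges: [-168.41, 168.41], [-55.51, 124.54], [10.69, 146.95], [-70.63, 250.63], [1, 178], [-165.06, 165.06]. Speed limits (degrees/s): [136.94, 136.94, 172.46, 180, 180, 180].

## Interface

Orientations are given as [roll, pitch, yaw] about the fixed x, y, z axes, in that order (R = Rz(yaw) Ry(pitch) Rx(roll)).
In Python, from station import ctrl, capture, calibration gives the robot as it stands.
- The arm moves only by the shell command python3 -m inch 'ROWS' [FORCE]. ROWS is text: rows parted by semicolons, each of 7 numbers parted by spaces: the turn, a rotation vector about the tool's x, y, z in rad, then the shift along the tool's x, y, z in cm, then the finger opening in cm, from 0 to 8.54. In form: wx wy wz dx dy dz jaw; .... A call has exactly 5 rows; each row is the pose to reach, as a shift and turn from the pose commanded when the call began, along the tool's axes at that moment; what a row does not reach only later rows make up. A row lasts 1/8 s, in which the tool goes at most 62.5 mm and 10.7 degrees, less where a joint would pass 70% of its speed; a pose out of reach is approached as far as the arm can. A call with a gripper value outside its range is refused whole. The fingers move at their own pace and stop on an object; FORCE is the grip in N (left out, the last holds). Time passes only in rows, so rows that repeat a pose let the fingers close, or fill a call up. It gives the time, the measured TCP pose, the force and the opening at its end, in the units of the state.
- ctrl.sense(): the state, without advancing time (a new reading comes with each control period).
- capture(name): name is "scene" or "top"; returns the picture (384x512x3 uint8, red, green, blue); there is no depth.
- calibration(name): a dict with "intrinsics" (3x3 intrinsics, pixels), "k1" (the pictures are not rectified: a ray, as slopes to the right and down, at radius r is drawn at 1 + k1 r^2 times it, then the intrinsics apply), "position" and "rotation" of the camera in the world. Camera axes: x right, y up, looking along -z (the intrinsics and any distortion apply to the point x, -y, -z); pixel columns grow to the right and rows downward; lengths in m; the calibration is good to about 2 mm. A picture is of the moment at which its call begins. calibration takes no time and is no camera call.
- ctrl.hand_in(): hands the job in, once; it reports no verdict.
The state is a dict: "time_s": time; "qpos": joint angles; "qvel": joint speeds; "joint_torque": joint torques, N m; "eef_pos": TCP position; "eef_rot": TCP orientation; "wrist_force": force on the tool from outside, world axes, zero at the start; "wrist_torque": the same for the moment, N m; "grip_width": finger opening in m.
Only numpy, scipy, OpenCV 4.12 (cv2) and the standard library are available. Lean on these libraries where they do the work, as an engineer would, in place of code of your own. Each camera call takes 0.05 s, during which the arm holds its last target. There are 200 camera calls.

## Task

Take the lock pin out of its rest by its black handle and slide it through the rocker on the cross stage: through the near ear, the eye of the leaning arm and the far ear, fully home with the collar against the near ear, then let go. The stage's slide may stand anywhere along its rails, so feel for the hole and push gently, never above 25 N. Leave the vial, the tape roll and the dish where they are.

Things in the scene. Friction and masses are not known exactly. Their poses are not given: they have to be found in the camera images.
- stage: Cross stage, fixed. Dark base 112 x 140 x 16 mm; origin = centre of its underside, x = way the pin is pushed, near ear to far ear, y = way the slide runs, z up. The aluminium slide on it stays clamped at an unmeasured setting, -16 to +16 mm along y. It bears two upright ears, each 12 mm thick, 80 mm wide, z 28 to 88 mm: near ear x -34 to -22, far ear x +22 to +34 mm.
- near_face (a point): Point in the plane of the near ear's outer face (stage x -34 mm), 64 mm above the bench, at mid-travel of the slide; axes as the stage's. The ears' 14 mm through holes have their centres at this height, at y = the slide's unmeasured setting (-16 to +16 mm from this point), so this point may be plain metal.
- rocker (a joint): Lean in rad of the steel rocker arm between the ears (0 = upright, + = towards the stage's -y; starts within 0.055 either way). Arm 36 mm wide, 14 mm thick (stage x -7 to +7 mm), top 95 mm up, hinged with slight friction at its foot, 34 mm up. Its 15 mm eye, 65 mm up, is up to 1.7 mm off the ears' line until the pin's nose pushes it straight.
- pin_grip (a point): Centre of the handle of the lock pin (loose, about 0.12 kg). Black handle 40 mm long (x), 18 mm wide (y), 24 mm high (z); then a steel collar 26 mm across, x +20 to +24 mm; then a round steel shaft of 12 mm diameter to x = +110 mm, the last 3 mm tapered to 10 mm. x = along the pin to its tip, z up as it lies in the rest.
- pin_tip (a point): Tip of the pin's shaft, on its axis, 110 mm from the handle's centre; axes as the pin's. When the pin is home the tip stands 52 mm past the stage's origin along the stage's x (86 mm past the near ear's outer face).
- pin_rest: Grey plastic rest, fixed, 72 x 50 mm, 59 mm high: two uprights 40 mm wide at x -26 and +26 mm with open-topped 15 mm notches in which the pin's shaft lies level, axis 50 mm above the bench. Origin = centre of the underside, x = way the pin's tip points. The handle overhangs freely at the -x end, its centre 58 mm from the origin.
- vial_b: Bystander: small vial, 23 mm across and 54 mm high, origin at its underside.
- white_tape: Bystander: white tape roll lying flat, 53 mm across and 26 mm high, origin at its underside.
- petri_0: Bystander: small dish with lid, 58 mm across and 13 mm high, origin at its underside.

How it is judged (in metres and radians):
On the way, in this order (a step that is already met when the one before it is completed fails the run):
1. the pin is lifted clear of its rest (height (world z) of each of pin_tip, pin_grip above 0.058 m and contact force between pin and pin_rest below 0.01 N), for 0.1 s.
2. the tip stands between the ears, through the near ear's hole (x of pin_tip in the frame of stage above -0.02 m and y of pin_tip in the frame of stage between -0.02 and 0.02 m and z of pin_tip in the frame of stage between 0.06 and 0.069 m and angle between the x axis of pin_grip and the x axis of stage, either way round below 0.1 rad), for 0.1 s.
At the end, for the whole second after the job is handed in: The pin lies through both ears and the arm's eye, level and in line with the holes, its collar within 2 mm of the near ear, released and at rest; vial, tape roll and dish within 20 mm of where they stood (x of pin_tip in the frame of stage above 0.05 m and y of pin_tip in the frame of stage between -0.02 and 0.02 m and z of pin_tip in the frame of stage between 0.06 and 0.069 m and angle between the x axis of pin_grip and the x axis of stage, either way round below 0.1 rad and linear speed of pin below 0.01 m/s and contact force between the fingers and pin below 0.05 N and distance of each of vial_b, white_tape, petri_0 from where it was at the start of the episode below 0.02 m); the robot touches nothing.
It fails at once if the pin is pressed against the stage with more than 25 N (contact force between pin and stage above 25 N).
It fails at once if the robot itself presses the stage with more than 25 N (contact force between any of the fingers, the arm and stage above 25 N).
It fails at once if a bystander (vial) is shifted by more than 20 mm (distance of vial_b from where it was at the start of the episode above 0.02 m).
It fails at once if a bystander (tape roll) is shifted by more than 20 mm (distance of white_tape from where it was at the start of the episode above 0.02 m).
It fails at once if a bystander (dish) is shifted by more than 20 mm (distance of petri_0 from where it was at the start of the episode above 0.02 m).
It also fails if it takes over 72 s, if anything falls off the work surface, if the arm or the gripper's body presses on something with over 40 N, if the wrist force passes 120 N, or if a joint passes its speed limit or range.

## Working session

There is one attempt and no reset: what is moved stays moved. The work goes in short steps, Python scripts to look and compute and a shell command to move; the robot and the scene stay as the last step left them, time stands still between calls to the robot, and variables do not carry over. Pictures are saved under pics/ and viewed, about 8 in all and at most 12, crops included, and the job is handed in when it is done.

```bash
mkdir -p pics; ls; python3 - <<'E'
from station import ctrl, capture, calibration
import cv2
for n in("scene","top"):
    cv2.imwrite(f"pics/{n}0.png",capture(n)[:,:,::-1]); print(n,calibration(n))
print(ctrl.sense())
E
```

```text
pics
scene {'intrinsics': array([[477.55399531,   0.        , 248.36311824],
       [  0.        , 477.55399531, 194.16004505],
       [  0.        ,   0.        ,   1.        ]]), 'k1': -0.13844179123565595, 'position': array([ 0.00252141, -0.78355457,  0.44277113]), 'rotation': array([ 63.78333672,  -0.38040341, -39.63282308])}
top {'intrinsics': array([[463.98241147,   0.        , 259.70021142],
       [  0.        , 463.98241147, 180.90477703],
       [  0.        ,   0.        ,   1.        ]]), 'k1': -0.014899548330726181, 'position': array([ 0.37340252, -0.17399568,  0.93253259]), 'rotation': array([ 8.14722814e+00,  5.99303162e-02, -9.07988687e+01])}
{'time_s': 0.1, 'qpos': array([-8.36757470e+01,  1.79546551e+01,  8.58489071e+01, -9.81868751e-06,
        7.62614290e+01, -1.27994437e+01]), 'qvel': array([-0.01604814,  0.0222224 , -0.14226456, -0.03501868, -0.06204675,
        0.08075736]), 'joint_torque': array([ 2.01548843e-03, -4.12901258e+01, -2.60145199e+01, -1.75601908e-04,
        2.97591636e-03, -2.91710421e-05]), 'eef_pos': array([ 0.17196101, -0.49579724,  0.23081137]), 'eef_rot': array([-1.79936622e+02, -1.43887993e-02,  1.91236911e+01]), 'wrist_force': array([ 0.21126424,  0.49432025, -0.49376272]), 'wrist_torque': array([ 0.04866566,  0.02703599, -0.01412487]), 'grip_width': 0.08544224665098449}
```

View pics/scene0.png

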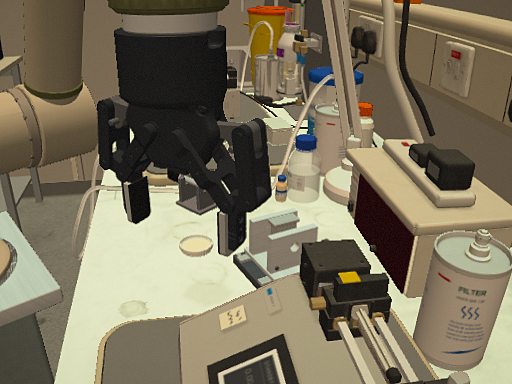

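View pics/top0.png

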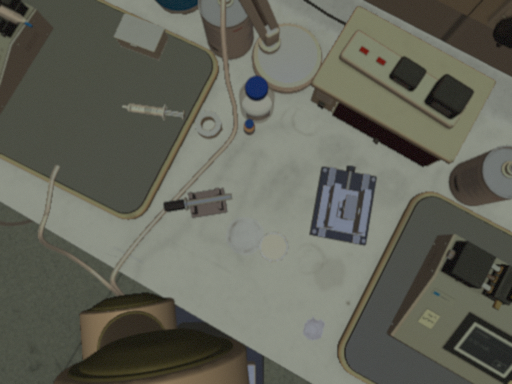

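The scene view shows the gripper hanging left, the stage at about (275,245) and the rest at about (195,195). In the top view the stage is at (344,205), the rest at (208,202) with the handle at (175,205) and the tip at (231,196). The tape roll is at (208,125), the vial at (249,127) and the dish at (273,246).

```bash
python3 - <<'E'
import cv2
a=cv2.imread("pics/top0.png")
b=cv2.resize(a[155:255,155:235],None,fx=5,fy=5,interpolation=cv2.INTER_CUBIC)
c=cv2.resize(a[155:255,305:385],None,fx=5,fy=5,interpolation=cv2.INTER_CUBIC)
cv2.imwrite("pics/crop0.png",cv2.hconcat([b,c]))
E
```

```text
(no output)
```

View pics/crop0.png

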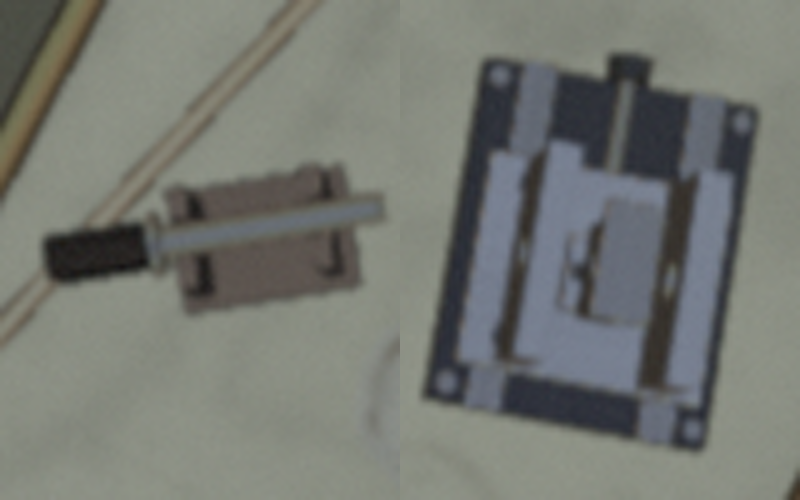

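```bash
cat > h.py <<'E'
import numpy as np, cv2
from scipy.spatial.transform import Rotation as R
from scipy.optimize import least_squares
from station import ctrl, capture, calibration
def project(name,P):
    c=calibration(name); K=np.array(c["intrinsics"])
    p=R.from_euler("xyz",c["rotation"],degrees=True).inv().apply(np.atleast_2d(P)-c["position"])
    s=np.c_[p[:,0],-p[:,1]]/-p[:,2:]
    s=s*(1+c["k1"]*(s**2).sum(1,keepdims=True))
    return s*K[0,0]+K[:2,2]
def place(q,P):  # q = x,y,yaw(rad)
    return R.from_euler("z",q[2]).apply(np.atleast_2d(P))+[q[0],q[1],0]
def pix(name,z,uv): # pixel -> world at height z
    return np.r_[least_squares(lambda q:(project(name,[q[0],q[1],z])-uv)[0],[.35,-.2]).x,z]
def crop(name,png,x0,y0,w,h,f,a=None):
    a=capture(name)[:,:,::-1] if a is None else a
    cv2.imwrite(png,cv2.resize(a[y0:y0+h,x0:x0+w],None,fx=f,fy=f,interpolation=cv2.INTER_CUBIC))
E
python3 - <<'E'
from h import *
R_=lambda u:np.c_[(np.array(u)[:,0]-400+.5)/5-.5+305,(np.array(u)[:,1]+.5)/5-.5+155]
L_=lambda u:np.c_[(np.array(u)[:,0]+.5)/5-.5+155,(np.array(u)[:,1]+.5)/5-.5+155]
base=R_([(485,60),(757,107),(425,400),(703,448)])
hol=R_([(523,250),(670,280)])
ear=R_([(548,142),(585,147),(732,172),(665,397),(698,402)])
B=[[-.056,.07,.016],[.056,.07,.016],[-.056,-.07,.016],[.056,-.07,.016]]
E=np.array([[-.034,.04,.088],[-.022,.04,.088],[.034,.04,.088],[.022,-.04,.088],[.034,-.04,.088]])
H=np.array([[-.034,0,.064],[.022,0,.064]])
def f(q):
    s=np.array([0,q[3],0])
    return (project("top",place(q,np.r_[B,E+s,H+s]))-np.r_[base,ear,hol])
r=least_squares(lambda q:f(q).ravel(),[.34,-.33,-1.5,0],x_scale=.01)
q=r.x; print("stage",q[:2],np.degrees(q[2]),"slide mm",q[3]*1e3); print(f(q).round(2))
# pin: points tip, collar centre, handle ends
pp=L_([(383,207),(158,241),(145,246),(46,257)])
P=[[.11,0,.05],[.022,0,.05],[.02,0,.056],[-.02,0,.056]]
g=lambda q:(project("top",place(q,P))-pp)
r=least_squares(lambda q:g(q).ravel(),[.34,0,-1.5],x_scale=.01); k=r.x
print("pin",k[:2],np.degrees(k[2])); print(g(k).round(2))
for n,z,u in(("vial",.054,(249,124)),("tape",.026,(208,125)),("dish",.013,(273,246))): print(n,pix("top",z,u))
d=place(q,[-.034,q[3],.064])[0]; print("hole near",d)
E
```

```text
stage [ 0.45405674 -0.33990507] -101.59734972580009 slide mm -12.352594913085841
[[-0.15 -1.01]
 [ 0.63 -0.07]
 [-0.19  0.  ]
 [ 0.53  1.15]
 [ 0.28  0.27]
 [-0.68  0.48]
 [ 0.02  1.15]
 [ 0.07 -2.01]
 [ 0.01 -1.77]
 [-0.26  1.16]
 [-0.21  0.73]]
pin [ 0.45566941 -0.01136718] -81.88268221693197
[[ 0.18  0.07]
 [-0.4   0.38]
 [ 0.66 -0.76]
 [-0.44  0.3 ]]
vial [ 0.61140826 -0.15555509  0.054     ]
tape [ 0.61811971 -0.07256129  0.026     ]
dish [ 0.37559585 -0.19917631  0.013     ]
hole near [ 0.44879144 -0.30411592  0.064     ]
```

```bash
cat >> h.py <<'E'
def rel(pos,yaw,frm=None,roll=180,pitch=0):
    s=ctrl.sense(); p,r=(s["eef_pos"],s["eef_rot"]) if frm is None else frm
    A=R.from_euler("xyz",r,degrees=True); B=R.from_euler("xyz",[roll,pitch,yaw],degrees=True)
    return (A.inv()*B).as_rotvec().round(4), (A.inv().apply(np.array(pos)-p)*100).round(3)
E
python3 - <<'E'
from h import *
print(rel([.31,-.26,.22],60)); print(rel([.4557,-.0114,.13],98.1,([.31,-.26,.22],[180,0,60])))
E
```

```text
(array([-1.000e-03, -6.000e-04, -7.134e-01]), array([ 20.767, -17.755,   1.106]))
(array([-0.   ,  0.   , -0.665]), array([28.814,  0.188,  9.   ]))
```

```bash
python3 -m inch '0 0 -0.14 4.2 -3.6 0.2 8.5; 0 0 -0.28 8.3 -7.1 0.4 8.5; 0 0 -0.43 12.5 -10.7 0.7 8.5; 0 0 -0.57 16.6 -14.2 0.9 8.5; 0 0 -0.713 20.77 -17.76 1.1 8.5' && python3 -m inch '0 0 -0.13 5.8 0 1 8.5; 0 0 -0.27 11.5 0.1 2 8.5; 0 0 -0.40 17.3 0.1 4 8.5; 0 0 -0.53 23 0.2 6 8.5; 0 0 -0.665 28.8 0.2 8 8.5' && python3 -m inch '0 0 0 0 0 0 8.5;0 0 0 0 0 0 8.5;0 0 0 0 0 0 8.5;0 0 0 0 0 0 8.5;0 0 0 0 0 0 8.5'; python3 - <<'E'
from h import *
print(rel([.4557,-.0114,.033],98.1))
E
```

```text
time_s: 0.72
eef_pos: [0.3105, -0.2585, 0.2201]
eef_rot: [-180.0, -0.0, 60.2]
wrist_force: [0.7, -1.2, 0.2]
grip_width: 0.0851
time_s: 1.35
eef_pos: [0.4566, -0.01, 0.1397]
eef_rot: [180.0, 0.0, 98.3]
wrist_force: [0.6, -1.4, 0.3]
grip_width: 0.0853
time_s: 1.98
eef_pos: [0.4558, -0.0124, 0.1406]
eef_rot: [180.0, 0.0, 98.0]
wrist_force: [0.8, 1.2, 0.1]
grip_width: 0.0851
(array([ 0.0004,  0.0002, -0.0016]), array([ 1.0100e-01, -4.0000e-03,  1.0755e+01]))
```

```bash
python3 -m inch '0 0 0 0 0 2.5 8.5; 0 0 0 0 0 5 8.5;0 0 0 0.1 0 7.5 8.5;0 0 0 0.1 0 9.5 8.5;0 0 0 0.1 0 10.95 8.5' && python3 -m inch '0 0 0 0 0 0 5; 0 0 0 0 0 0 3;0 0 0 0 0 0 1.5;0 0 0 0 0 0 1;0 0 0 0 0 0 1' 60;  python3 - <<'E'
from h import *
t=capture("top")[:,:,::-1]
crop("top","pics/c1.png",150,150,100,75,4,t)
crop("scene","pics/c2.png",120,130,133,100,3)
cv2.imwrite("pics/c3.png",cv2.hconcat([cv2.imread("pics/c1.png"),cv2.imread("pics/c2.png")]))
E
```

```text
time_s: 2.6
eef_pos: [0.4556, -0.011, 0.0301]
eef_rot: [-180.0, -0.0, 98.1]
wrist_force: [-0.6, 0.8, -0.3]
grip_width: 0.0847
time_s: 3.22
eef_pos: [0.4559, -0.0109, 0.0312]
eef_rot: [180.0, 0.0, 98.1]
wrist_force: [-1.9, 0.0, 4.6]
grip_width: 0.017
```

View pics/c3.png

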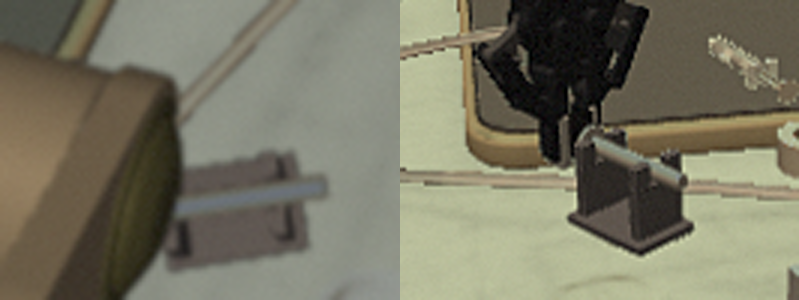

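The fingers are closed on the black handle (grip 17 mm). The shaft is still lying in the notches, with its tip at about (325,187) in the left crop and (683,182) in the right crop. Next I lift it.

```bash
python3 -m inch '0 0 0 0 0 -0.5 1; 0 0 0 0 0 -1.5 1;0 0 0 0 0 -3 1;0 0 0 0 0 -4.5 1;0 0 0 0 0 -5.5 1' 80&& python3 -m inch '0 0 0 0 0 0 1; 0 0 0 0 0 0 1;0 0 0 0 0 0 1;0 0 0 0 0 0 1;0 0 0 0 0 0 1';  python3 - <<'E'
from h import *
s=ctrl.sense(); print(s["eef_pos"],s["eef_rot"],s["wrist_force"],s["wrist_torque"],s["grip_width"])
q=[.454057,-.339905,np.radians(-101.597)]
# pre-insert: pin yaw = stage yaw, tip 15 mm before near face, axis z .064
for sl in(-.012,-.010):
    g=place(q,[-.034-.030-.110,sl,.1])[0]; print(g); print(rel([g[0],g[1],.115-.019],180-101.6))
E
```

```text
time_s: 3.95
eef_pos: [0.4559, -0.0109, 0.0868]
eef_rot: [180.0, 0.0, 98.1]
wrist_force: [0.3, -0.1, -2.2]
grip_width: 0.0164
time_s: 4.58
eef_pos: [0.4557, -0.0108, 0.0857]
eef_rot: [-180.0, -0.0, 98.1]
wrist_force: [-0.5, 0.0, -1.7]
grip_width: 0.017
[ 0.45568034 -0.01083616  0.08566614] [-1.79985031e+02 -6.81892661e-03  9.80789884e+01] [-0.53401838  0.02284183 -1.65206826] [ 0.07189786  0.03188693 -0.04219636] 0.017033076046278163
[ 0.4772806  -0.16704476  0.1       ]
(array([-3.000e-04, -1.000e-04,  3.435e-01]), array([-15.769,  -0.057,  -1.035]))
[ 0.47923978 -0.16744681  0.1       ]
(array([-3.000e-04, -1.000e-04,  3.435e-01]), array([-15.837,   0.131,  -1.035]))
```

```bash
python3 -m inch '0 0 0.05 -2.5 0 -0.8 1; 0 0 0.14 -6 0 -1 1;0 0 0.22 -10 0 -1 1;0 0 0.3 -13.5 0.02 -1 1;0 0 0.3435 -15.8 0.04 -1 1' && python3 -m inch '0 0 0 0 0 0 1; 0 0 0 0 0 0 1;0 0 0 0 0 0 1;0 0 0 0 0 0 1;0 0 0 0 0 0 1';  python3 - <<'E'
from h import *
s=ctrl.sense(); print(s["eef_pos"],s["eef_rot"],s["wrist_force"],s["wrist_torque"],s["grip_width"])
crop("top","pics/d1.png",285,155,100,100,5)
crop("scene","pics/d2.png",195,180,125,125,4)
cv2.imwrite("pics/d3.png",cv2.hconcat([cv2.resize(cv2.imread("pics/d1.png"),(400,400)),cv2.resize(cv2.imread("pics/d2.png"),(400,400))]))
E
```

```text
time_s: 5.2
eef_pos: [0.4784, -0.1686, 0.0957]
eef_rot: [-180.0, -0.0, 78.3]
wrist_force: [0.1, 1.2, -0.6]
grip_width: 0.0169
time_s: 5.82
eef_pos: [0.4784, -0.1669, 0.0958]
eef_rot: [180.0, -0.0, 78.4]
wrist_force: [0.8, -0.4, -1.8]
grip_width: 0.0169
[ 0.47836322 -0.16691126  0.09584989] [ 1.79997363e+02 -7.51344842e-04  7.84290028e+01] [ 0.75354432 -0.42111598 -1.75439358] [ 0.15987665 -0.02727196  0.00764021] 0.016854724966517562
```

View pics/d3.png

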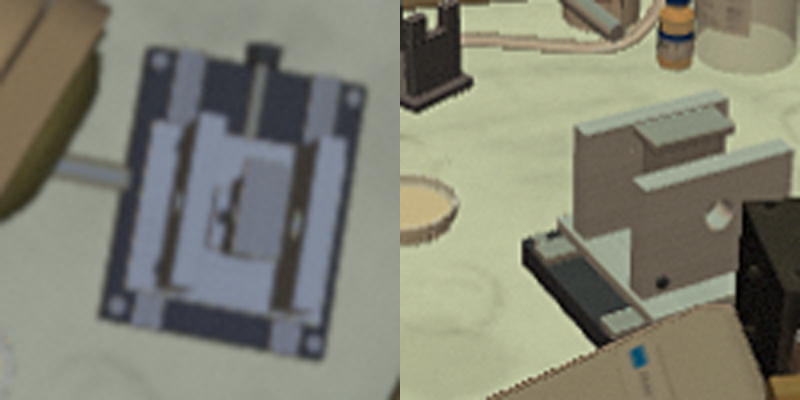

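The top view shows the shaft coming out of the gripper on the left, tip at crop (128,178). Lit holes sit at (179,200) on the near ear and (296,222) on the far ear. The scene view shows the far ear's hole at (719,214).

```bash
python3 - <<'E'
from h import *
T=lambda u:(np.array(u)+.5)/4-.5+[285,155]
S=lambda u:(np.array(u,float)-[400,0]+.5)/3.2-.5+[195,180]
s=ctrl.sense(); yaw=np.radians(s["eef_rot"][2]-180)
g=[*s["eef_pos"][:2],yaw]; z=s["eef_pos"][2]+.019
print("tip top: pred",project("top",place(g,[[.11,0,z],[.09,0,z],[.08,0,z]])),"seen",T([128,178]))
q=[.454057,-.339905,np.radians(-101.597)]
for sl in(-.014,-.012,-.010,-.008):
    print(sl,project("scene",place(q,[[.034,sl,.064],[.034,sl-.04,.088],[.034,sl+.04,.088]])).round(1).tolist(),
      project("top",place(q,[[-.034,sl,.064],[.022,sl,.064]])).round(1).tolist())
print("seen scene",S([[719,214],[637,190],[793,152]]).round(1).tolist(),"top",T([[179,200],[296,222]]).round(1).tolist())
a=capture("top"); b=capture("scene")
crop("top","pics/e1.png",305,180,50,50,8,a[:,:,::-1])
crop("scene","pics/e2.png",255,205,80,80,5,b[:,:,::-1])
cv2.imwrite("pics/e3.png",cv2.hconcat([cv2.imread("pics/e1.png"),cv2.imread("pics/e2.png")]))
E
```

```text
tip top: pred [[316.48671781 199.24260586]
 [305.3633853  197.14119025]
 [299.80634356 196.09130545]] seen [316.625 199.125]
-0.014 [[293.2, 247.4], [270.2, 240.1], [316.7, 226.9]] [[328.8, 206.6], [358.2, 212.2]]
-0.012 [[294.3, 247.0], [271.4, 239.8], [317.8, 226.6]] [[329.0, 205.6], [358.4, 211.1]]
-0.01 [[295.5, 246.7], [272.6, 239.4], [318.9, 226.3]] [[329.1, 204.5], [358.6, 210.1]]
-0.008 [[296.6, 246.4], [273.8, 239.1], [320.0, 226.0]] [[329.3, 203.5], [358.8, 209.1]]
seen scene [[294.3, 246.5], [268.7, 239.0], [317.5, 227.2]] top [[329.4, 204.6], [358.6, 210.1]]
```

View pics/e3.png

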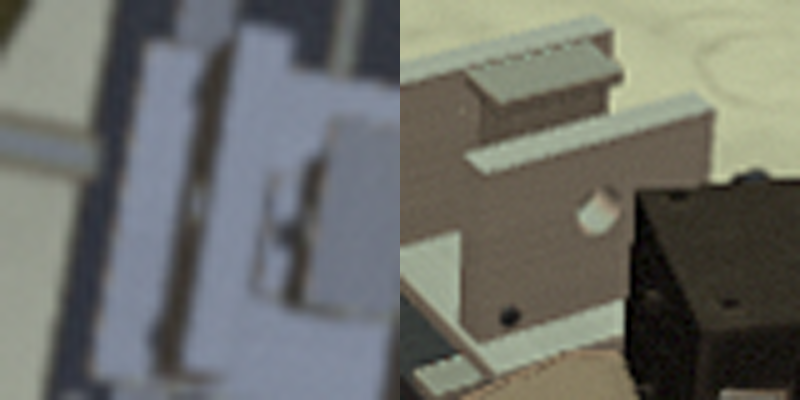

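Holes again: near at (198,196) in the left crop, far at (599,212) in the right crop. They give a slide setting between -9.5 and -12 mm. The predicted pin tip agrees with the top picture to 0.1 px.

```bash
python3 - <<'E'
from h import *
S=lambda u:(np.array(u,float)-[400,0]+.5)/3.2-.5+[195,180]
s=ctrl.sense(); yaw=np.radians(s["eef_rot"][2]-180)
g=[*s["eef_pos"][:2],yaw]; z=s["eef_pos"][2]+.019
print("tip scene pred",project("scene",place(g,[[.11,0,z],[.09,0,z]])).tolist(),"seen",S([616,31]))
q=[.454057,-.339905,np.radians(-101.597)]
w=place(q,[-.034-.003-.110,-.011,0])[0]; print(rel([w[0],w[1],.064-.0188],180-101.6))
E
```

```text
tip scene pred [[262.74855043337953, 190.03952614284503], [256.6389937195426, 185.26423810601676]] seen [262.15625 189.34375]
(array([-0., -0.,  0.]), array([-2.711e+00, -4.000e-03,  5.060e+00]))
```

```bash
python3 -m inch '0 0 0 -0.3 0 1.5 1; 0 0 0 -0.8 0.02 3 1;0 0 0 -1.4 0.03 4.2 1;0 0 0 -2.2 0.03 4.9 1;0 0 0 -2.7 0.03 5.06 1' && python3 -m inch '0 0 0 0 0 0 1; 0 0 0 0 0 0 1;0 0 0 -0.1 0 0 1;0 0 0 -0.2 0 0 1;0 0 0 -0.3 0 0 1' && python3 -m inch '0 0 0 -0.05 0 0 1; 0 0 0 -0.1 0 0 1;0 0 0 -0.15 0 0 1;0 0 0 -0.2 0 0 1;0 0 0 -0.2 0 0 1'
```

```text
time_s: 6.65
eef_pos: [0.4729, -0.1943, 0.0447]
eef_rot: [-180.0, -0.0, 78.4]
wrist_force: [0.0, 0.5, -0.7]
grip_width: 0.0167
time_s: 7.28
eef_pos: [0.4726, -0.1967, 0.0453]
eef_rot: [180.0, 0.0, 78.4]
wrist_force: [0.7, 0.2, -2.1]
grip_width: 0.0171
time_s: 7.9
eef_pos: [0.4722, -0.1987, 0.0452]
eef_rot: [180.0, 0.0, 78.4]
wrist_force: [-0.1, 0.2, -2.3]
grip_width: 0.0167
```

```bash
python3 -m inch '0 0 0 -0.05 0 0 1; 0 0 0 -0.1 0 0 1;0 0 0 -0.15 0 0 1;0 0 0 -0.2 0 0 1;0 0 0 -0.2 0 0 1' && python3 -m inch '0 0 0 -0.05 0 0 1; 0 0 0 -0.1 0 0 1;0 0 0 -0.15 0 0 1;0 0 0 -0.2 0 0 1;0 0 0 -0.2 0 0 1'; python3 - <<'E'
from h import *
s=ctrl.sense(); print(s["wrist_force"],s["wrist_torque"])
crop("top","pics/f1.png",305,170,50,50,8)
E
```

```text
time_s: 8.52
eef_pos: [0.4718, -0.2006, 0.0452]
eef_rot: [-180.0, -0.0, 78.4]
wrist_force: [-0.6, 1.2, -1.0]
grip_width: 0.0169
time_s: 9.15
eef_pos: [0.4714, -0.2026, 0.0452]
eef_rot: [180.0, 0.0, 78.4]
wrist_force: [-0.8, -0.2, -0.8]
grip_width: 0.0171
[-0.75475964 -0.18110149 -0.77678163] [0.06636537 0.01530863 0.01122003]
```

View pics/f1.png

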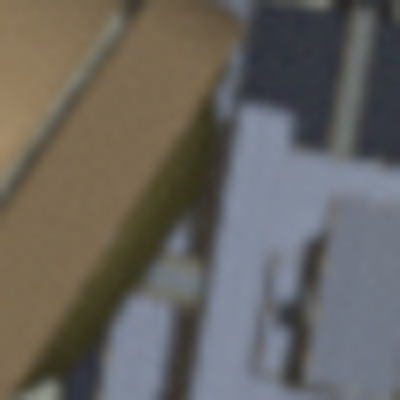

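The crop shows the shaft meeting the near ear's face at about (195,280), and forces are near zero, so it looks to be in the hole. I keep feeding it gently.

```bash
for i in 1; do python3 -m inch '0 0 0 -0.1 0 0 1; 0 0 0 -0.2 0 0 1;0 0 0 -0.3 0 0 1;0 0 0 -0.4 0 0 1;0 0 0 -0.4 0 0 1'; done; python3 -m inch '0 0 0 -0.1 0 0 1; 0 0 0 -0.2 0 0 1;0 0 0 -0.3 0 0 1;0 0 0 -0.4 0 0 1;0 0 0 -0.4 0 0 1'
```

```text
time_s: 9.82
eef_pos: [0.4706, -0.2065, 0.0452]
eef_rot: [180.0, 0.0, 78.4]
wrist_force: [-0.2, -0.4, -1.4]
grip_width: 0.0168
time_s: 10.45
eef_pos: [0.4698, -0.2104, 0.0452]
eef_rot: [-180.0, 0.0, 78.4]
wrist_force: [0.1, 0.3, -1.6]
grip_width: 0.0169
```

```bash
python3 -m inch '0 0 0 -0.15 0 0 1; 0 0 0 -0.3 0 0 1;0 0 0 -0.45 0 0 1;0 0 0 -0.6 0 0 1;0 0 0 -0.6 0 0 1'; python3 -m inch '0 0 0 -0.1 0 0 1; 0 0 0 -0.2 0 0 1;0 0 0 -0.3 0 0 1;0 0 0 -0.4 0 0 1;0 0 0 -0.5 0 0 1';  python3 -m inch '0 0 0 -0.05 0 0 1; 0 0 0 -0.1 0 0 1;0 0 0 -0.15 0 0 1;0 0 0 -0.2 0 0 1;0 0 0 -0.2 0 0 1'
```

```text
time_s: 11.08
eef_pos: [0.4685, -0.2164, 0.0452]
eef_rot: [-180.0, 0.0, 78.4]
wrist_force: [-0.2, -1.1, -1.6]
grip_width: 0.0173
time_s: 11.7
eef_pos: [0.4676, -0.2212, 0.0452]
eef_rot: [180.0, -0.0, 78.4]
wrist_force: [0.1, -0.6, -1.7]
grip_width: 0.0172
time_s: 12.32
eef_pos: [0.4672, -0.2231, 0.0452]
eef_rot: [180.0, -0.0, 78.4]
wrist_force: [-0.0, -0.7, -2.4]
grip_width: 0.0169
```

```bash
python3 -m inch '0 0 0 -0.05 0 0 1; 0 0 0 -0.1 0 0 1;0 0 0 -0.15 0 0 1;0 0 0 -0.2 0 0 1;0 0 0 -0.2 0 0 1'; python3 -m inch '0 0 0 -0.05 0 0 1; 0 0 0 -0.1 0 0 1;0 0 0 -0.15 0 0 1;0 0 0 -0.2 0 0 1;0 0 0 -0.2 0 0 1'
```

```text
time_s: 12.95
eef_pos: [0.4667, -0.2251, 0.0452]
eef_rot: [180.0, 0.0, 78.4]
wrist_force: [-0.0, 1.0, -1.4]
grip_width: 0.0168
time_s: 13.58
eef_pos: [0.4664, -0.227, 0.0452]
eef_rot: [180.0, -0.0, 78.4]
wrist_force: [0.3, -0.1, -1.6]
grip_width: 0.0169
```

```bash
python3 -m inch '0 0 0 -0.05 0 0 1; 0 0 0 -0.1 0 0 1;0 0 0 -0.15 0 0 1;0 0 0 -0.2 0 0 1;0 0 0 -0.2 0 0 1'; python3 -m inch '0 0 0 -0.1 0 0 1; 0 0 0 -0.2 0 0 1;0 0 0 -0.3 0 0 1;0 0 0 -0.3 0 0 1;0 0 0 -0.3 0 0 1'; python3 -c "
from h import *
s=ctrl.sense();print(s['wrist_force'],s['wrist_torque'])"
```

```text
time_s: 14.2
eef_pos: [0.466, -0.229, 0.0452]
eef_rot: [180.0, 0.0, 78.4]
wrist_force: [0.9, 0.3, -0.8]
grip_width: 0.017
time_s: 14.82
eef_pos: [0.4653, -0.2319, 0.0452]
eef_rot: [-180.0, -0.0, 78.4]
wrist_force: [-0.3, -0.2, -1.4]
grip_width: 0.0168
[-0.29252107 -0.24930682 -1.38826365] [ 0.03882256 -0.05283798  0.05570138]
```

```bash
python3 -m inch '0 0 0 -0.1 0 0 1; 0 0 0 -0.2 0 0 1;0 0 0 -0.3 0 0 1;0 0 0 -0.4 0 0 1;0 0 0 -0.5 0 0 1'; python3 -m inch '0 0 0 -0.1 0 0 1; 0 0 0 -0.2 0 0 1;0 0 0 -0.3 0 0 1;0 0 0 -0.4 0 0 1;0 0 0 -0.5 0 0 1'
```

```text
time_s: 15.45
eef_pos: [0.4643, -0.2369, 0.0452]
eef_rot: [-180.0, -0.0, 78.4]
wrist_force: [-0.7, 0.2, -1.9]
grip_width: 0.0171
time_s: 16.08
eef_pos: [0.4633, -0.2418, 0.0452]
eef_rot: [180.0, 0.0, 78.4]
wrist_force: [-0.2, 0.1, -1.9]
grip_width: 0.0169
```

```bash
python3 -m inch '0 0 0 -0.1 0 0 1; 0 0 0 -0.2 0 0 1;0 0 0 -0.3 0 0 1;0 0 0 -0.4 0 0 1;0 0 0 -0.5 0 0 1'; python3 -m inch '0 0 0 -0.1 0 0 1; 0 0 0 -0.2 0 0 1;0 0 0 -0.3 0 0 1;0 0 0 -0.3 0 0 1;0 0 0 -0.3 0 0 1'
```

```text
time_s: 16.7
eef_pos: [0.4623, -0.2467, 0.0452]
eef_rot: [-180.0, -0.0, 78.4]
wrist_force: [-0.3, -0.4, -0.9]
grip_width: 0.0169
time_s: 17.32
eef_pos: [0.4617, -0.2496, 0.0452]
eef_rot: [-180.0, 0.0, 78.4]
wrist_force: [-0.4, -0.6, -1.2]
grip_width: 0.0169
```

```bash
python3 -m inch '0 0 0 -0.05 0 0 1; 0 0 0 -0.1 0 0 1;0 0 0 -0.15 0 0 1;0 0 0 -0.2 0 0 1;0 0 0 -0.2 0 0 1'; python3 -m inch '0 0 0 -0.05 0 0 1; 0 0 0 -0.1 0 0 1;0 0 0 -0.15 0 0 1;0 0 0 -0.2 0 0 1;0 0 0 -0.2 0 0 1'
```

```text
time_s: 17.95
eef_pos: [0.4613, -0.2516, 0.0452]
eef_rot: [-180.0, 0.0, 78.4]
wrist_force: [-0.1, 1.3, -1.1]
grip_width: 0.0166
time_s: 18.58
eef_pos: [0.4609, -0.2535, 0.0452]
eef_rot: [180.0, 0.0, 78.4]
wrist_force: [0.1, 0.6, -1.3]
grip_width: 0.0169
```

```bash
python3 -m inch '0 0 0 -0.05 0 0 1; 0 0 0 -0.1 0 0 1;0 0 0 -0.15 0 0 1;0 0 0 -0.2 0 0 1;0 0 0 -0.2 0 0 1'; python3 -m inch '0 0 0 -0.05 0 0 1; 0 0 0 -0.1 0 0 1;0 0 0 -0.15 0 0 1;0 0 0 -0.2 0 0 1;0 0 0 -0.2 0 0 1'
```

```text
time_s: 19.2
eef_pos: [0.4605, -0.2555, 0.0452]
eef_rot: [180.0, 0.0, 78.4]
wrist_force: [-1.2, 0.1, -0.3]
grip_width: 0.0165
time_s: 19.82
eef_pos: [0.4601, -0.2575, 0.0452]
eef_rot: [-180.0, 0.0, 78.4]
wrist_force: [-1.1, -0.4, -0.6]
grip_width: 0.0166
```

```bash
python3 -m inch '0 0 0 -0.1 0 0 1; 0 0 0 -0.2 0 0 1;0 0 0 -0.3 0 0 1;0 0 0 -0.4 0 0 1;0 0 0 -0.5 0 0 1'; python3 -m inch '0 0 0 -0.1 0 0 1; 0 0 0 -0.2 0 0 1;0 0 0 -0.3 0 0 1;0 0 0 -0.4 0 0 1;0 0 0 -0.5 0 0 1'
```

```text
time_s: 20.45
eef_pos: [0.4591, -0.2623, 0.0452]
eef_rot: [-180.0, -0.0, 78.4]
wrist_force: [-1.8, 2.1, -0.1]
grip_width: 0.0166
time_s: 21.08
eef_pos: [0.4581, -0.2672, 0.0452]
eef_rot: [-180.0, -0.0, 78.4]
wrist_force: [-1.7, 1.8, -0.8]
grip_width: 0.0169
```

```bash
python3 -m inch '0 0 0 -0.1 0 0 1; 0 0 0 -0.2 0 0 1;0 0 0 -0.3 0 0 1;0 0 0 -0.4 0 0 1;0 0 0 -0.5 0 0 1'; python3 -m inch '0 0 0 -0.1 0 0 1; 0 0 0 -0.2 0 0 1;0 0 0 -0.3 0 0 1;0 0 0 -0.4 0 0 1;0 0 0 -0.5 0 0 1';python3 - <<'E'
from h import *
q=[.454057,-.339905,np.radians(-101.597)]
s=ctrl.sense(); print((R.from_euler("z",-q[2]).apply(s["eef_pos"]-[q[0],q[1],0])*1e3).round(1), s["wrist_force"],s["wrist_torque"])
crop("scene","pics/g1.png",235,180,100,100,5)
E
```

```text
time_s: 21.7
eef_pos: [0.4571, -0.2721, 0.0452]
eef_rot: [-180.0, -0.0, 78.4]
wrist_force: [-3.2, 2.4, 0.2]
grip_width: 0.0169
time_s: 22.32
eef_pos: [0.456, -0.2769, 0.0452]
eef_rot: [-180.0, -0.0, 78.4]
wrist_force: [-3.3, 3.4, -0.4]
grip_width: 0.0168
[-62.1 -10.7  45.2] [-3.31411704  3.40281703 -0.44453361] [ 0.49329446  0.57088284 -0.11600886]
```

View pics/g1.png

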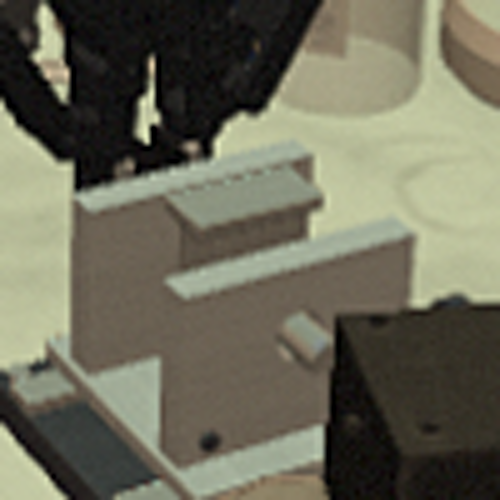

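The shaft sticks out of the far ear, its tip at about (320,345) in the crop. About 4 mm remain, with slight side loads of 3 N, so I ease 0.5 mm towards -y while pressing home.

```bash
python3 -m inch '0 0 0 0 -0.05 0 1; 0 0 0 -0.1 -0.05 0 1;0 0 0 -0.2 -0.05 0 1;0 0 0 -0.25 -0.05 0 1;0 0 0 -0.25 -0.05 0 1'; python3 -m inch '0 0 0 -0.05 0 0 1; 0 0 0 -0.1 0 0 1;0 0 0 -0.1 0 0 1;0 0 0 -0.1 0 0 1;0 0 0 -0.1 0 0 1'
```

```text
time_s: 23.0
eef_pos: [0.4552, -0.2795, 0.0452]
eef_rot: [180.0, 0.0, 78.4]
wrist_force: [0.1, 0.3, -1.8]
grip_width: 0.017
time_s: 23.62
eef_pos: [0.4549, -0.2803, 0.0452]
eef_rot: [-180.0, -0.0, 78.4]
wrist_force: [-0.6, 0.1, -1.3]
grip_width: 0.0168
```

```bash
python3 -m inch '0 0 0 -0.02 0 0 1; 0 0 0 -0.05 0 0 1;0 0 0 -0.05 0 0 1;0 0 0 -0.05 0 0 1;0 0 0 -0.05 0 0 1'
```

```text
time_s: 24.25
eef_pos: [0.4548, -0.2807, 0.0452]
eef_rot: [-180.0, -0.0, 78.4]
wrist_force: [-0.5, 1.7, -1.0]
grip_width: 0.0166
```

```bash
python3 -m inch '0 0 0 -0.02 0 0 1; 0 0 0 -0.05 0 0 1;0 0 0 -0.05 0 0 1;0 0 0 -0.05 0 0 1;0 0 0 -0.05 0 0 1'
```

```text
time_s: 24.88
eef_pos: [0.4548, -0.2807, 0.0452]
eef_rot: [-180.0, -0.1, 78.4]
wrist_force: [1.3, 5.2, 0.4]
grip_width: 0.0169
```

```bash
python3 -m inch '0 0 0 -0.02 0 0 1; 0 0 0 -0.05 0 0 1;0 0 0 -0.05 0 0 1;0 0 0 -0.05 0 0 1;0 0 0 -0.05 0 0 1'
```

```text
time_s: 25.5
eef_pos: [0.4548, -0.2807, 0.0452]
eef_rot: [-180.0, -0.1, 78.4]
wrist_force: [2.7, 8.0, 1.4]
grip_width: 0.017
```

Collar seated: the TCP stalls and the axial force climbs to 8 N. I unload slightly, let go and lift away.

```bash
python3 -m inch '0 0 0 0.06 0 0 1; 0 0 0 0.06 0 0 1;0 0 0 0.06 0 0 2;0 0 0 0.06 0 0 3;0 0 0 0.06 0 0 4' 20; python3 -m inch '0 0 0 0 0 0 5; 0 0 0 0 0 0 5;0 0 0 0 0 -0.5 5;0 0 0 0 0 -1.5 5;0 0 0 0 0 -3 5'; python3 -m inch '0 0 0 0 0 -2 5; 0 0 0 0 0 -4 5;0 0 0 2 0 -7 5;0 0 0 6 0 -10 5;0 0 0 10 0 -12 5'; python3 -m inch '0 0 0 5 0 0 5; 0 0 0 9 0 0 5;0 0 0 9 0 0 5;0 0 0 9 0 0 5;0 0 0 9 0 0 5'; python3 - <<'E'
from h import *
crop("scene","pics/k1.png",235,180,100,100,4); crop("top","pics/k2.png",285,155,100,100,4)
cv2.imwrite("pics/k3.png",cv2.hconcat([cv2.imread("pics/k1.png"),cv2.imread("pics/k2.png")]))
E
```

```text
time_s: 26.12
eef_pos: [0.4548, -0.2815, 0.0453]
eef_rot: [180.0, 0.0, 78.4]
wrist_force: [1.0, -0.9, 0.6]
grip_width: 0.04
time_s: 26.75
eef_pos: [0.4547, -0.2812, 0.0761]
eef_rot: [180.0, 0.0, 78.4]
wrist_force: [-0.1, -0.0, 0.3]
grip_width: 0.0499
time_s: 27.38
eef_pos: [0.4752, -0.1824, 0.1977]
eef_rot: [179.9, 0.1, 78.4]
wrist_force: [0.4, 1.3, 0.7]
grip_width: 0.0503
time_s: 28.0
eef_pos: [0.4928, -0.096, 0.1954]
eef_rot: [180.0, 0.0, 78.3]
wrist_force: [0.2, 0.3, 0.2]
grip_width: 0.0499
```

View pics/k3.png

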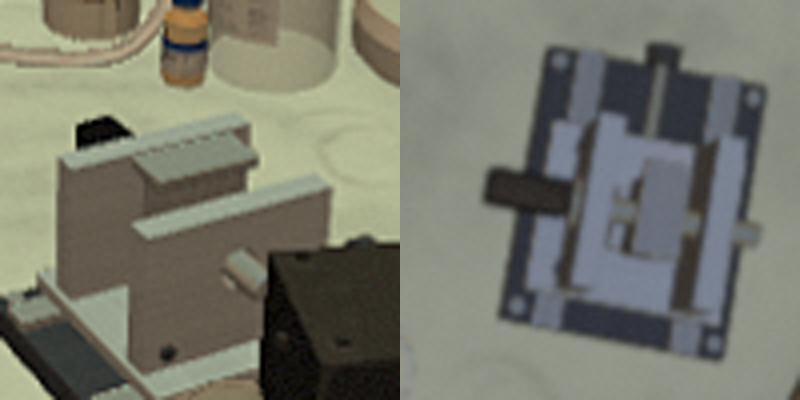

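The pin lies through both ears and the eye, the handle free at (530,190) and the tip at (759,236) in the right crop. One numeric check, then I hand in.

```bash
python3 - <<'E'
from h import *
q=[.454057,-.339905,np.radians(-101.597)]
for x in(.048,.050,.052): print(x,project("top",place(q,[x,-.011,.064])).round(1).tolist())
print("seen tip",(np.array([359,236])+.5)/4-.5+[285,155])
a=cv2.cvtColor(capture("top"),cv2.COLOR_RGB2GRAY); b=cv2.imread("pics/top0.png",0)
for n,u in(("vial",(249,126)),("tape",(208,125)),("dish",(273,246))):
    s=(slice(u[1]-17,u[1]+17),slice(u[0]-17,u[0]+17)); print(n,cv2.phaseCorrelate(np.float32(b[s]),np.float32(a[s])), cv2.absdiff(a[s],b[s]).mean())
ctrl.hand_in()
E
```

```text
0.048 [[372.2, 213.2]]
0.05 [[373.2, 213.4]]
0.052 [[374.3, 213.6]]
seen tip [374.375 213.625]
vial ((0.7295323677079715, -0.029545614011755816), 0.27569111666561646) 20.55017301038062
tape ((-1.1923228430340593, -0.7998165522390686), -0.17290008472807614) 23.673010380622838
dish ((0.011789069860896007, -0.006845194983782221), 0.8958008649908467) 4.360726643598616
the job is handed in; nothing more can be done
```

The lock pin is home in the rocker: I took it from the rest by its handle, fed it through near ear, eye and far ear in small steps, then released it and handed the job in.

- **Seating:** the pin stopped moving with the axial force rising to about 8 N, the highest I read and well under 25 N. Force was read only at the end of each move.
- **Tip position:** in the last top picture the tip is at (374.4, 213.6) px. The predicted home position, 52 mm past the stage origin, is (374.3, 213.6) px.
- **Slide setting:** it came out at about -11 mm. The cameras disagreed at first (-9.5 against -12 mm), but the pin entered the hole on the first try.
- **Bystanders:** the dish has not moved. For the vial and tape roll the image comparison was unreliable (low correlation), probably because the arm was in front of them. I never moved close to either, and the vial still stands in the last scene picture.

No verdict was reported. The clock read about 28 s of the 72 s allowed.

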